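Hold the instrument case open

ROBOT

A 6-joint arm with a two-finger parallel gripper is mounted at the origin on the work surface. World frame = base frame: x ahead of the robot, y to its left, z up, the work surface at z = 0. Lengths are in m, angles in rad, forces in N, time in s.
With the tool pointing down it reaches from about 0.375 to 0.925 m from the base axis. Payload 5.7 kg.
Tool frame: the origin (TCP) lies midway between the tips of the shut fingers; the grasp point (between the pads) lies 19 mm behind it; z points along the fingers, y is the direction in which the jaws open and shut (so a half turn about z gives the same grasp; the last joint's range is limited). The gripper opens to 85 mm and grips with 20 to 120 N. Pads are 22 mm wide; open, the fingers measure 114 mm over their backs; the gripper's body (76 mm by 85 mm) begins 54 mm behind the grasp point. The pads swing forward as they close: fully open they stand 13 mm farther back than shut.
Start: joints at [1.167, 0.359, 1.51, -0, 1.272, -0.115], TCP at [0.171, 0.575, 0.231] pointing down, gripper open.
Joint ranges: [-2.97, 2.97], [-1.01, 2.36], [0.21, 2.38], [-0.96, 4.11], [0.2, 2.71], [-2.98, 2.98]. Speed limits (rad/s): [2.39, 2.39, 3.14, 3.14, 3.14, 3.14].

INTERFACE

Orientations are given as [roll, pitch, yaw] about the fixed x, y, z axes, in that order (R = Rz(yaw) Ry(pitch) Rx(roll)).
In Python, from workcell import * gives the robot as it stands. The module is installed in compiled form; this text tells all that it offers. Calls block until the motion is done:
- move_to(position, orientation): joint-space move of the TCP to a pose.
- move_linear(position, orientation=None, vel=0.15, until_force=None): straight line of the TCP; orientation=None keeps the orientation; vel is the mean speed in m/s. With until_force (N) it stops when the force on the tool has changed by that much, and returns True; else False.
- move_j(angles): joint-space move.
- grip(opening, newtons=None): opening from 0.0 (shut) to 1.0 (fully open); newtons is the grip in N (None keeps the last); returns when the fingers have stopped.
- sleep(seconds).
- ik(position, orientation): joint angles nearest the present ones, or None.
- read_state(): the state.
- camera(name): name is "side" or "top" or "wrist"; returns a dict with "pixels" (400x640x3 uint8, red, green, blue), "mtx" (3x3 intrinsics, pixels), "k1" (the pictures are not rectified: a ray, as slopes to the right and down, at radius r is drawn at 1 + k1 r^2 times it, then the intrinsics apply), "rvec" (rotation vector, rad) and "tvec" (3), from world to camera coordinates, as OpenCV has them; the wrist camera has in their place "tool_from_camera" (4x4, takes a point from camera to tool coordinates, whose origin is the TCP and whose axes are the flange's). Camera axes: x right, y down, z forward; pixel columns grow to the right and rows downward; lengths in m; the calibration is good to about 2 mm. A picture is of the moment at which its call begins: read the wrist's pose just before it. There is no depth.
A pose or a line that the arm cannot do raises Unreachable and nothing moves.
- hand_in(): hands the job in, once; it reports no verdict.
The state is a dict: "time_s": time; "qpos": joint angles; "qd": joint speeds; "tau": joint torques, N m; "ee_pos": TCP position; "ee_rot": TCP orientation; "contact_force": force on the tool from outside, world axes, zero at the start; "moment": the same for the moment, N m; "opening": opening from 0.0 (shut) to 1.0 (fully open).
Only numpy, scipy, OpenCV 4.12 (cv2) and the standard library are available. Lean on these libraries where they do the work, as an engineer would, in place of code of your own. Each camera call takes 0.05 s, during which the arm holds its last target. There are 200 camera calls.

TASK

Lift the steel vee block off the lid of the wooden instrument case and set it down gently, groove up, on the rubber mat. Then raise the lid by its bar handle to 60 degrees from closed and keep holding it there with the gripper, so that I can take the caliper out: the lid falls shut if let go, so finish while still holding it. Leave everything else on the bench where it is, and do not let the lid slam.

Things in the scene. Friction and masses are not known exactly. Their poses are not given: they have to be found in the camera images.
- case: open wooden instrument case (a caliper lies inside) screwed to the bench and immovable: 170 (x) x 220 (y) x 55 high, closed by a hinged lid. Origin: centre of its underside, on the bench. Its x axis points from the front, where the lid's handle is, to the hinge side; y along the hinge, z up. The front faces roughly towards the robot
- lid (a joint): opening angle of the case's lid in rad: 0 closed, growing as the front edge rises, stop at 1.35. Plain hinge without stay or friction: the lid (wood, about 0.35 kg, 170 from hinge to front edge, 220 wide, 12 thick, top face 67.5 above the bench when closed) falls shut from every angle when let go
- lid_bar (a point): middle of the lid's handle: a straight round steel bar, 10 diameter, 100 long, parallel to the hinge, 40 out from the lid's front edge in the plane of the lid, carried by one stem at each end (35 of free gap between bar and lid edge). 61.5 above the bench when closed, nothing under it
- lid_hinge (a point): middle of the hinge axis, at the case's back top edge, 55.5 above the bench; the axis is the case's y axis. The handle bar circles it at 210 radius; relative to it, the closed bar lies 210 towards the front and 6 higher
- veeblock: steel vee block, 60 (x) x 40 (y) x 36 high, about 0.5 kg (0.4 to 0.6), with a V groove along x in its top; solid below, side faces at y = +-20 are flat and upright. Origin: centre of its underside, x along the groove, z up. It starts lying on the closed lid, groove up
- mat: flat dark rubber mat fixed to the bench, 140 (x) x 120 (y) x 4 thick, to the left or the right of the case. Origin: centre of its underside
- hammer: bystander, leave alone: hammer, 260 long, lying on the bench; origin under it, about the middle
- jar: bystander, leave alone: closed glass jar, 70 diameter, 90 high; origin centre of underside
- offcut: bystander, leave alone: light wooden block 70 x 90 x 45 high; origin centre of underside
- barstub: bystander, leave alone: brass round bar stub standing upright, 32 diameter, 50 high; origin centre of underside
- file: bystander, leave alone: flat file with a wooden grip, 280 long over all, 22 high at most, lying on the bench; origin under its centre line, 125 from the grip end, x axis towards the blade
There are look-alikes about, which are no part of the job. Of the things shaped like the veeblock, the steel one is meant.

How it is judged:
By the outcome, as a careful person would: the job done as asked, in the order asked, and still so for the second after the job is handed in, while the arm keeps its last pose, push and grip.
It also fails if it takes over 54 s, if anything falls off the work surface, if the arm or the gripper's body presses on something with over 40 N, if the wrist force passes 120 N, or if a joint passes its speed limit or range.

## Working session

There is one attempt and no reset: what is moved stays moved. The work goes in short steps, each a Python script; the robot and the scene stay as the last script left them, time stands still between calls to the robot, and variables do not carry over. Pictures are saved under pics/ and viewed, about 8 in all and at most 12, crops included, and the job is handed in when it is done.

```bash
mkdir -p pics; cat > h.py <<'E'
from workcell import *
import numpy as np, cv2
def snap(n,f):
    s=read_state(); c=camera(n); cv2.imwrite('pics/'+f+'.png',c['pixels'][:,:,::-1]); np.save('pics/'+f+'.npy',{'c':c,'s':s},allow_pickle=True); return c
def Rrpy(o):
    from scipy.spatial.transform import Rotation as R
    return R.from_euler('xyz',o).as_matrix()
def ray(d,uv):
    c=d['c'];K=np.array(c['mtx']);uv=np.atleast_2d(uv).astype(float)
    q=np.c_[(uv[:,0]-K[0,2])/K[0,0],(uv[:,1]-K[1,2])/K[1,1]];s=q.copy()
    for _ in range(20): s=q/(1+c['k1']*(s**2).sum(1,keepdims=True))
    v=np.c_[s,np.ones(len(s))]
    if 'rvec' in c:
        R=cv2.Rodrigues(np.array(c['rvec'],float))[0]; o=-R.T@np.array(c['tvec'],float).ravel(); return o,v@R
    T=np.array(c['tool_from_camera']);R=Rrpy(d['s']['ee_rot']);return R@T[:3,3]+d['s']['ee_pos'],v@(R@T[:3,:3]).T
def onz(f,uv,z):
    d=np.load('pics/'+f+'.npy',allow_pickle=True).item();o,v=ray(d,uv);return o+v*((z-o[2])/v[:,2:3])
E
python3 - <<'E'
from h import *
for n in ('top','side','wrist'):
    c=snap(n,n+'0')
s=read_state();print(s)
t=np.hstack([])if 0 else None
E
```

```text
{'time_s': 0.15, 'qpos': array([ 1.16688998e+00,  3.59371948e-01,  1.51121283e+00,  2.68927474e-05,
        1.27251944e+00, -1.15098228e-01]), 'qd': array([-0.00115714, -0.00305329, -0.00196821,  0.00018291, -0.00097598,
        0.00068939]), 'tau': array([ 1.34890415e-03, -5.28031290e+01, -2.78933913e+01, -3.29276818e-04,
        8.23253853e-03,  4.95195309e-06]), 'ee_pos': array([0.17066638, 0.57464437, 0.23061637]), 'ee_rot': array([-3.14009404e+00, -1.99117321e-04,  2.85277646e+00]), 'contact_force': array([-0.30316359, -0.40364214,  0.59035173]), 'moment': array([-0.03550818, -0.01839995, -0.0222067 ]), 'opening': 0.9998701132030756}
```

View pics/top0.png

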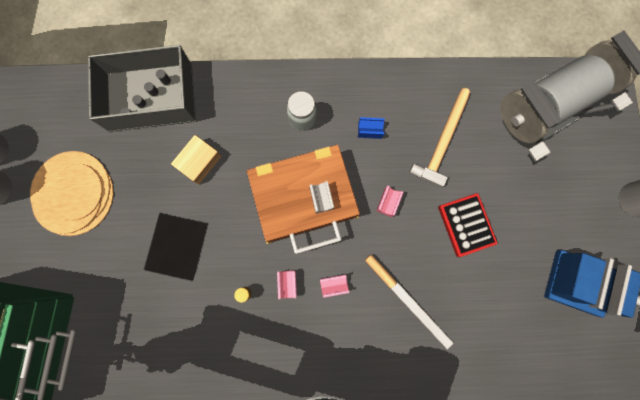

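View pics/side0.png

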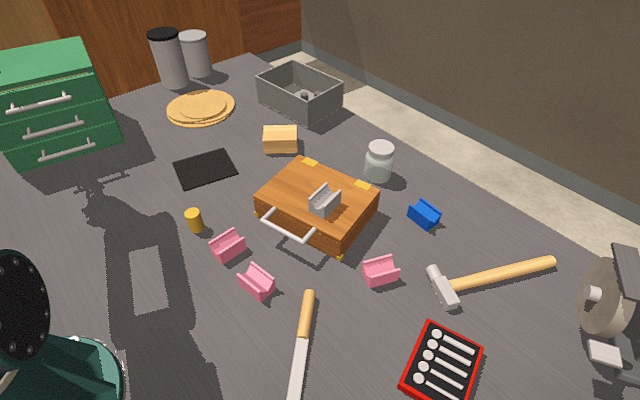

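Top view: the grey steel vee block is at (322,197) on the lid. The look-alikes are pink at (391,201), (287,285) and (334,286), and blue at (371,128), all on the bench. Only the grey one fits "steel, on the lid". The mat is at (176,246) and the handle bar runs from about (293,250) to (340,236). Next I confirm the block in a crop and measure.

```bash
python3 - <<'E'
from h import *
im=cv2.imread('pics/top0.png'); hsv=cv2.cvtColor(im,cv2.COLOR_BGR2HSV)
cv2.imwrite('pics/crop1.png',cv2.resize(im[135:260,235:375],None,fx=4.8,fy=4.8,interpolation=cv2.INTER_CUBIC))
def rect(m,roi,name,z):
    M=np.zeros(m.shape,np.uint8);x0,y0,x1,y1=roi;M[y0:y1,x0:x1]=m[y0:y1,x0:x1]*255
    c=max(cv2.findContours(M,0,2)[0],key=cv2.contourArea);b=cv2.boxPoints(cv2.minAreaRect(c));P=onz('top0',b,z)
    e=np.diff(np.r_[P,P[:1]],axis=0);print(name,b.round(1).tolist(),'\n',P.round(3).tolist(),'c',P.mean(0).round(4),np.linalg.norm(e,axis=1).round(3),np.degrees(np.arctan2(e[:,1],e[:,0])).round(1))
H,S,V=[hsv[:,:,i].astype(int) for i in range(3)]
rect((V<40),(140,205,215,285),'mat',.004)
rect((S>100)&(H<20),(235,135,370,250),'lid',.0675)
rect((S<60)&(V>110),(300,175,345,216),'vee',.1035)
rect((S<60)&(V>150),(285,215,345,260),'bar',.0615)
print(onz('top0',[[301,104]],.09),onz('top0',[[241,295],[195,159]],.045))
d=np.load('pics/top0.npy',allow_pickle=True).item();print(ray(d,[[320,200]]))
E
```

```text
mat [[144.8000030517578, 268.70001220703125], [159.3000030517578, 212.0], [206.3000030517578, 224.10000610351562], [191.8000030517578, 280.70001220703125]] 
 [[0.416, 0.413, 0.004], [0.551, 0.383, 0.004], [0.519, 0.269, 0.004], [0.386, 0.3, 0.004]] c [0.4679 0.3413 0.004 ] [0.138 0.119 0.137 0.116] [ -12.3 -105.4  166.7   75. ]
lid [[244.60000610351562, 169.39999389648438], [339.3999938964844, 142.39999389648438], [360.3999938964844, 216.3000030517578], [265.6000061035156, 243.1999969482422]] 
 [[0.636, 0.167, 0.068], [0.696, -0.052, 0.068], [0.523, -0.094, 0.068], [0.467, 0.119, 0.068]] c [0.5805 0.0349 0.0675] [0.227 0.178 0.22  0.176] [ -74.7 -166.4  104.7   15.8]
vee [[308.79998779296875, 185.3000030517578], [326.8999938964844, 180.8000030517578], [333.79998779296875, 208.10000610351562], [315.6000061035156, 212.60000610351562]] 
 [[0.589, 0.02, 0.104], [0.598, -0.019, 0.104], [0.538, -0.033, 0.104], [0.529, 0.007, 0.104]] c [ 0.5634 -0.0063  0.1035] [0.041 0.062 0.04  0.062] [ -76.8 -167.7  103.    12.7]
bar [[288.8999938964844, 234.60000610351562], [335.6000061035156, 221.1999969482422], [341.1000061035156, 240.39999389648438], [294.3999938964844, 253.8000030517578]] 
 [[0.486, 0.067, 0.062], [0.513, -0.038, 0.062], [0.47, -0.049, 0.062], [0.443, 0.056, 0.062]] c [0.4779 0.0088 0.0615] [0.109 0.045 0.109 0.044] [ -75.2 -165.7  104.6   15.3]
[[0.78222035 0.0349628  0.09      ]] [[0.35398398 0.17688866 0.045     ]
 [0.66932758 0.2879828  0.045     ]]
(array([0.41956518, 0.01261689, 0.93876456]), array([[ 0.16111751, -0.01886224, -0.98677672]]))
```

View pics/crop1.png

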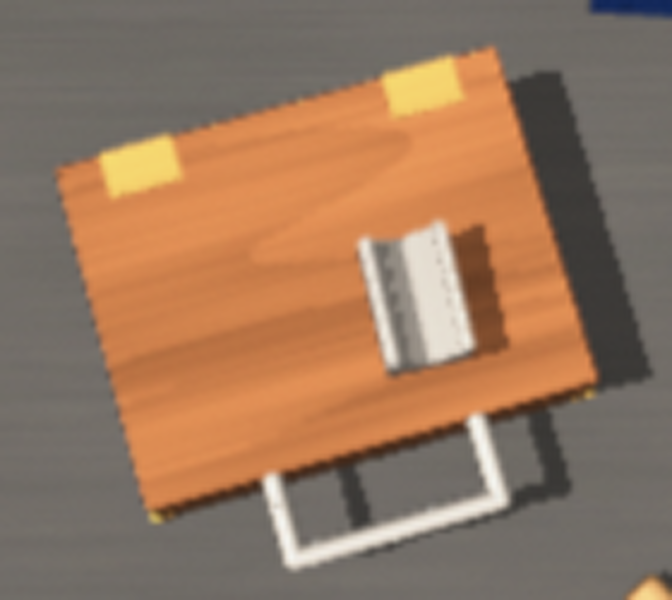

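Confirmed: the grey block is the steel one lying on the lid. The measured sizes fit: vee 41×62 mm, mat 138×118 mm, lid about 222×177 mm. Next I hover above the block, look from close by, and check IK for the lid arc.

```bash
cat >> h.py <<'E'
from scipy.spatial.transform import Rotation as Ro
YAW=np.radians(15.2)
def barpose(hinge,th,al,back=0.019,flip=1,yaw=YAW):
    """bar centre at lid angle th; tool z tilted al below horizontal (towards case +x); TCP 'back' beyond bar"""
    Rz=Ro.from_euler('z',yaw).as_matrix()
    b=Rz@(Ro.from_euler('y',th).as_matrix()@np.array([-.21,0,.006]))+hinge
    z=np.array([np.cos(al),0,-np.sin(al)]);x=np.array([0,flip*1.,0]);y=np.cross(z,x)
    R=Rz@np.c_[x,y,z]
    return b+back*(Rz@z),Ro.from_matrix(R).as_euler('xyz')
E
python3 - <<'E'
from h import *
for y in (0.227,0.227-np.pi): print('ik',y,ik([.563,-.006,.069],[np.pi,0,y]),ik([.468,.341,.01],[np.pi,0,y]))
move_to([.53,-.006,.27],[np.pi,0,0.227]); c=snap('wrist','w1'); s=read_state();print(s['time_s'],s['ee_pos'],s['qpos'])
h=np.array([.664,.0595,.0555])
for flip in (1,-1):
  for a0 in (40,50,60,70,80,90):
    r=[]
    for th in range(0,61,10):
        q=ik(*barpose(h,np.radians(th),np.radians(a0+th),flip=flip)); r.append(None if q is None else q.round(2).tolist())
    print(flip,a0,[x is not None for x in r],r[0],r[3],r[-1])
E
```

```text
ik 0.227 [-1.33337451e-01  5.00907935e-01  1.75340819e+00 -4.44089210e-16
  8.87276529e-01  1.21045888e+00] [ 5.10415575e-01  6.05862703e-01  1.75117773e+00 -4.44089210e-16
  7.84552223e-01  1.85421190e+00]
ik -2.9145926535897932 [-0.13333745  0.50090793  1.75340819  0.          0.88727653 -1.93113378] [ 0.51041558  0.6058627   1.75117773  0.          0.78455222 -1.28738075]
2.6333 [ 0.52997153 -0.00518036  0.26993906] [-1.40312492e-01  2.23263319e-01  1.60726247e+00  2.45443143e-04
  1.31122693e+00  1.20195039e+00]
1 40 [False, False, True, True, True, True, True] None [-0.24, 0.19, 2.1, 0.31, 0.57, -0.74] [-0.03, 0.41, 1.46, -0.05, 1.43, -0.29]
1 50 [False, True, True, True, True, True, True] None [-0.17, 0.24, 1.97, 0.1, 0.78, -0.5] [-0.01, 0.51, 1.34, -0.09, 1.63, -0.26]
1 60 [False, True, True, True, True, True, True] None [-0.11, 0.31, 1.84, 0.0, 1.0, -0.38] [0.01, 0.61, 1.22, -0.13, 1.82, -0.25]
1 70 [True, True, True, True, True, True, True] [-0.28, 0.4, 2.26, 0.78, 0.25, -1.29] [-0.07, 0.39, 1.72, -0.06, 1.2, -0.31] [0.03, 0.71, 1.12, -0.16, 1.99, -0.25]
1 80 [True, True, Tr
[... 478 characters left out ...]
, True] None [-0.17, 0.24, 1.97, 0.1, 0.78, 2.64] [-0.01, 0.51, 1.34, -0.09, 1.63, 2.88]
-1 60 [False, True, True, True, True, True, True] None [-0.11, 0.31, 1.84, -0.0, 1.0, 2.76] [0.01, 0.61, 1.22, -0.13, 1.82, 2.89]
-1 70 [True, True, True, True, True, True, True] [-0.28, 0.4, 2.26, 0.78, 0.25, 1.86] [-0.07, 0.39, 1.72, -0.06, 1.2, 2.83] [0.03, 0.71, 1.12, -0.16, 1.99, 2.89]
-1 80 [True, True, True, True, True, True, True] [-0.2, 0.4, 2.13, 0.18, 0.46, 2.52] [-0.04, 0.48, 1.6, -0.1, 1.39, 2.87] [0.04, 0.81, 1.02, -0.2, 2.16, 2.88]
-1 90 [True, True, True, True, True, True, True] [-0.14, 0.44, 2.0, -0.0, 0.7, 2.74] [-0.02, 0.58, 1.49, -0.14, 1.58, 2.9] [0.05, 0.91, 0.94, -0.25, 2.32, 2.86]
```

View pics/w1.png

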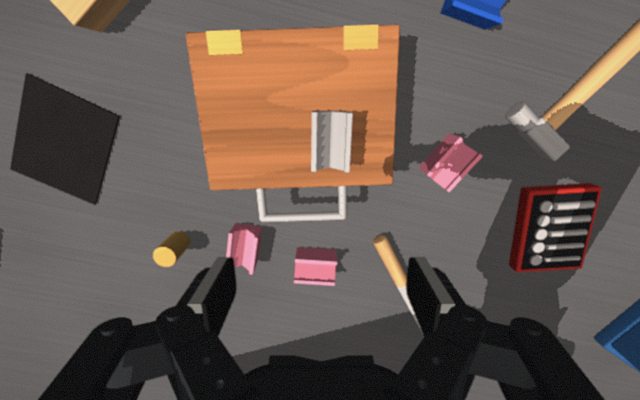

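Wrist view: the vee block is at (332,140), the bar at (302,216) between the stems at (263,200) and (342,200), and the pink look-alikes are at (243,248) and (316,266). I measure from here, then grasp the block.

```bash
cat > m.py <<'E'
from h import *
im=cv2.imread('pics/w1.png'); H,S,V=[x.astype(int) for x in cv2.split(cv2.cvtColor(im,cv2.COLOR_BGR2HSV))]
def rect(m,roi,name,z):
    M=np.zeros(m.shape,np.uint8);x0,y0,x1,y1=roi;M[y0:y1,x0:x1]=m[y0:y1,x0:x1]*255
    c=max(cv2.findContours(M,0,2)[0],key=cv2.contourArea);b=cv2.boxPoints(cv2.minAreaRect(c));P=onz('w1',b,z)
    e=np.diff(np.r_[P,P[:1]],axis=0);print(name,P.round(3)[:,:2].tolist(),'c',P.mean(0).round(4),np.linalg.norm(e,axis=1).round(3),np.degrees(np.arctan2(e[:,1],e[:,0])).round(1))
rect((S<70)&(V>100),(300,100,358,178),'vee',.1035)
rect((S<60)&(V>150),(250,212,350,224),'bar',.0615)
print(onz('w1',[[190,33],[398,27]],.0675))
rect((S>60)&((H>165)|(H<4)),(215,215,265,285),'pink1',.036)
rect((S>60)&((H>165)|(H<4)),(290,240,345,295),'pink2',.036)
rect((V<50),(0,60,130,215),'mat',.004)
E
python3 m.py
```

```text
vee [[0.593, 0.02], [0.602, -0.019], [0.543, -0.035], [0.533, 0.007]] c [ 0.5679 -0.0068  0.1035] [0.041 0.061 0.043 0.061] [ -76.9 -164.9  103.1   12.5]
bar [[0.456, 0.058], [0.481, -0.047], [0.469, -0.05], [0.444, 0.056]] c [0.4625 0.0042 0.0615] [0.108 0.012 0.109 0.012] [ -76.9 -165.4  103.2    9.3]
[[ 0.63787479  0.15826864  0.0675    ]
 [ 0.69130648 -0.04739268  0.0675    ]]
pink1 [[0.344, 0.098], [0.422, 0.098], [0.426, 0.054], [0.347, 0.051]] c [0.3846 0.075  0.036 ] [0.079 0.044 0.079 0.047] [ 1.000e-01 -8.580e+01 -1.779e+02  9.370e+01]
pink2 [[0.346, -0.006], [0.406, 0.003], [0.415, -0.056], [0.355, -0.067]] c [ 0.3802 -0.0315  0.036 ] [0.061 0.06  0.061 0.063] [   8.2  -81.1 -169.2   98.7]
mat [[0.423, 0.442], [0.551, 0.383], [0.526, 0.251], [0.389, 0.299]] c [0.4724 0.3437 0.004 ] [0.142 0.135 0.145 0.147] [ -24.7 -100.7  160.6   76.8]
```

```bash
python3 - <<'E'
from h import *
o=[np.pi,0,.23]
move_to([.565,-.0065,.15],o)
f=lambda: (lambda s:(round(s['time_s'],2),s['ee_pos'].round(4),s['contact_force'].round(1),round(s['opening'],3)))(read_state())
print(f())
print(move_linear([.565,-.0065,.069],o,vel=.08,until_force=8)); print(f())
grip(0,70); print(f())
print(move_linear([.565,-.0065,.09],o,vel=.05)); print(f())
move_linear([.565,-.0065,.2],o,vel=.12); print(f()); snap('side','s2')
E
```

```text
(3.2, array([ 0.565 , -0.0062,  0.1503]), array([-0.2, -0.1,  0.7]), 1.001)
False
(4.36, array([ 0.5655, -0.0066,  0.0695]), array([ 0.6,  0.9, -0.3]), 1.002)
(4.85, array([ 0.5653, -0.0066,  0.0696]), array([-1.3,  0.1,  5.9]), 0.462)
False
(5.42, array([ 0.565 , -0.0065,  0.0902]), array([-0.4,  0.6, -4. ]), 0.461)
(6.48, array([ 0.5643, -0.0064,  0.1991]), array([ 0.3,  0. , -4.6]), 0.46)
```

View pics/s2.png

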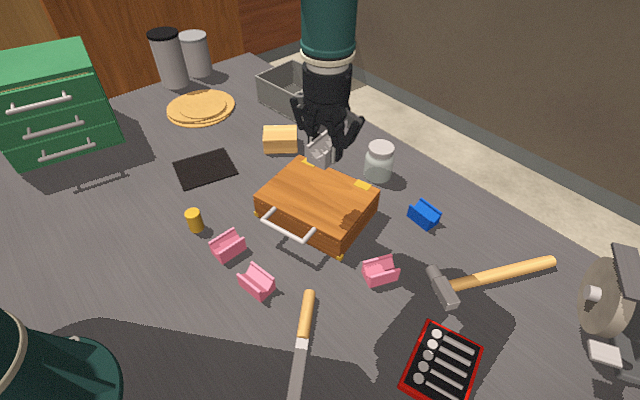

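The block is held at (319,152), well clear of the lid. Now I place it.

```bash
python3 - <<'E'
from h import *
f=lambda: (lambda s:(round(s['time_s'],2),s['ee_pos'].round(4),s['contact_force'].round(1),round(s['opening'],3)))(read_state())
o=[np.pi,0,.23]
move_to([.469,.342,.12],o);move_linear([.469,.342,.03],o,vel=.08); sleep(.2);print(f())
print(move_linear([.469,.342,.003],o,vel=.015,until_force=3)); print(f())
grip(.62); sleep(.2);print(f())
move_linear([.469,.342,.12],o,vel=.1);move_linear([.43,.25,.25],o,vel=.25);print(f())
grip(.35,60);print(f())
# hover above bar
h=np.array([.4625,.0045,.0615]);YAW=np.radians(14.6)
c,s_=np.cos(YAW),np.sin(YAW);h=np.array([h[0]+.21*c,h[1]+.21*s_,.0555]);print('hinge',h)
p,oo=barpose(h,0,np.radians(80),yaw=YAW)
move_to(p+[-.015,0,.12],oo);print(f());snap('top','t3');snap('wrist','w3')
a,b=cv2.imread('pics/t3.png'),cv2.imread('pics/w3.png')
cv2.imwrite('pics/both3.png',np.vstack([a[110:310,130:430],b[:, :][50:]][:1]+[cv2.resize(b,(300,188))]).repeat(2,0).repeat(2,1)[:600*2]) 
E
python3 -c "
import cv2,numpy as np
a,b=cv2.imread('pics/t3.png'),cv2.imread('pics/w3.png')
a=cv2.resize(a[180:300,130:370],(640,320));b=cv2.resize(b,(448,280));c=np.zeros((600,640,3),np.uint8);c[:320]=a;c[320:,:448]=b
cv2.imwrite('pics/both3.png',c)"
```

```text
(9.39, array([0.4693, 0.3422, 0.0305]), array([ 0.5,  0.2, -3.9]), 0.459)
True
(10.81, array([0.469 , 0.342 , 0.0061]), array([-0.9,  1. ,  5.1]), 0.457)
(11.3, array([0.4675, 0.3412, 0.0048]), array([ 0. , -0.1, -0.7]), 0.623)
(13.41, array([0.4298, 0.2502, 0.2491]), array([-0.9,  0.5, -0.7]), 0.62)
(13.76, array([0.4298, 0.2502, 0.2492]), array([-0.5, -0.8,  0.4]), 0.35)
hinge [0.66571893 0.05743457 0.0555    ]
(15.71, array([0.451 , 0.0055, 0.163 ]), array([ 0.4, -0.5, -0.8]), 0.351)
```

View pics/both3.png

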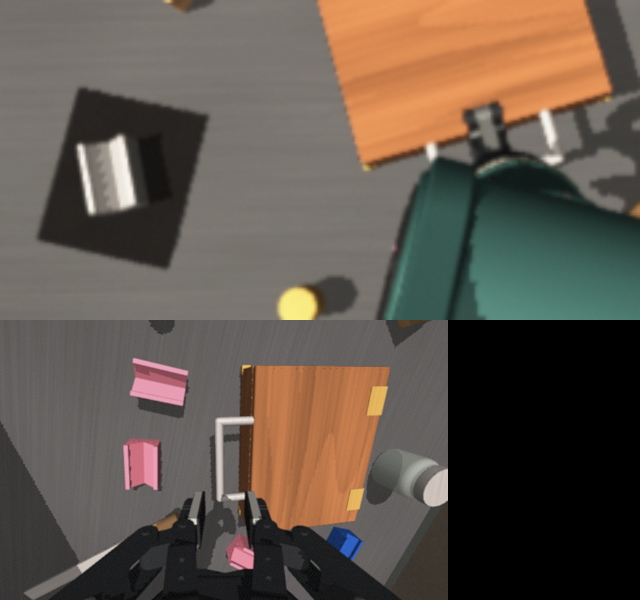

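The vee block stands groove up at the middle of the mat. The wrist view shows the bar at about (313,195) in the full picture, between the finger lines. I re-measure it from here.

```bash
python3 - <<'E'
from h import *
im=cv2.imread('pics/w3.png'); H,S,V=[x.astype(int) for x in cv2.split(cv2.cvtColor(im,cv2.COLOR_BGR2HSV))]
m=((S<60)&(V>130)).astype(np.uint8)*255; M=np.zeros_like(m);M[135:260,300:328]=m[135:260,300:328]
c=max(cv2.findContours(M,0,2)[0],key=cv2.contourArea);r=cv2.minAreaRect(c);b=cv2.boxPoints(r);P=onz('w3',b,.0615);print(r);print(P.round(4),P.mean(0))
E
```

```text
((317.0, 198.5), (121.0, 20.0), 90.0)
[[ 0.4447  0.0562  0.0615]
 [ 0.4606  0.06    0.0615]
 [ 0.4897 -0.0483  0.0615]
 [ 0.471  -0.0512  0.0615]] [0.46652378 0.00418453 0.0615    ]
```

```bash
python3 - <<'E'
from h import *
f=lambda: (lambda s:(round(s['time_s'],2),s['ee_pos'].round(4),s['contact_force'].round(1),s['moment'].round(2),round(s['opening'],3)))(read_state())
Y=np.radians(14.4);h=np.array([.4626+.21*np.cos(Y),.0042+.21*np.sin(Y),.0555]);np.save('hinge.npy',h)
p,o=barpose(h,0,np.radians(80),yaw=Y)
z=Ro.from_euler('xyz',o).as_matrix()[:,2]
move_linear(p-.1*z,o,vel=.1);print(f())
print(move_linear(p,o,vel=.06,until_force=8));print(f())
grip(0,25);sleep(.3);print(f());snap('side','s4');snap('wrist','w4')
a,b=cv2.imread('pics/s4.png'),cv2.imread('pics/w4.png')
cv2.imwrite('pics/both4.png',np.vstack([cv2.resize(a[150:300,200:420],(440,300)),cv2.resize(b,(440,275))]))
E
```

```text
(16.18, array([0.4486, 0.0009, 0.141 ]), array([-0. , -0.7, -0.9]), array([-0.03,  0.05,  0.03]), 0.352)
False
(17.99, array([0.466 , 0.005 , 0.0431]), array([-0.5, -0.2,  0.1]), array([-0.03,  0.1 ,  0.05]), 0.352)
(18.6, array([0.4662, 0.005 , 0.0431]), array([-0.6,  0.6,  6. ]), array([ 0.3 , -0.06,  0.14]), 0.1)
```

View pics/both4.png

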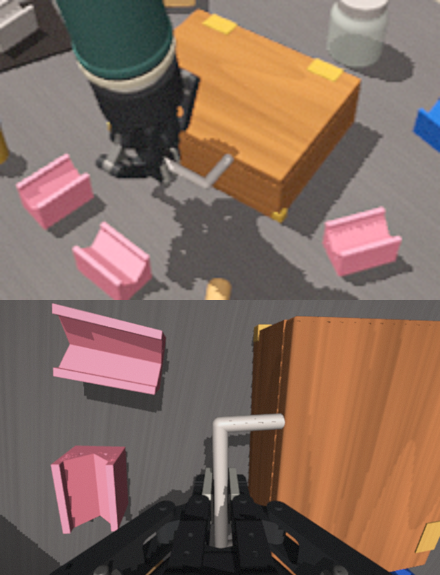

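The bar is between the pads (opening 0.10) and the contact forces are small. I tighten the grip and raise the lid along the arc, watching the force.

```bash
python3 - <<'E'
from h import *
f=lambda: (lambda s:(round(s['time_s'],2),s['ee_pos'].round(3),s['contact_force'].round(1),s['moment'].round(2),round(s['opening'],3)))(read_state())
Y=np.radians(14.4);h=np.load('hinge.npy')
grip(0,60);print(f())
for d in range(4,61,4):
    p,o=barpose(h,np.radians(d),np.radians(80+d),yaw=Y)
    move_linear(p,o,vel=.05);print(d,*f())
    if np.linalg.norm(read_state()['contact_force'])>45: print('STOP');break
snap('side','s5');snap('top','t5')
a,b=cv2.imread('pics/s5.png'),cv2.imread('pics/t5.png')
cv2.imwrite('pics/both5.png',np.vstack([cv2.resize(a[60:300,150:450],(750,600))]))
E
```

```text
(18.92, array([0.466, 0.005, 0.043]), array([-0.4,  0.8,  8.3]), array([ 0.28, -0.03,  0.14]), 0.093)
4 19.36 [0.466 0.005 0.057] [ 1.5  1.1 -1.7] [ 0.08 -0.27  0.16] 0.088
8 19.8 [0.466 0.005 0.071] [ 2.5  0.6 -2. ] [ 0.17 -0.5   0.15] 0.093
12 20.24 [0.468 0.006 0.086] [ 2.4  1.1 -2. ] [ 0.23 -0.57  0.2 ] 0.093
16 20.68 [0.47  0.006 0.1  ] [ 4.   2.5 -3.2] [ 0.27 -0.7   0.21] 0.092
20 21.12 [0.474 0.007 0.114] [ 3.8  1.6 -3.2] [ 0.36 -0.88  0.18] 0.091
24 21.57 [0.478 0.008 0.127] [ 3.5  2.1 -4.5] [ 0.43 -0.93  0.12] 0.094
28 22.01 [0.483 0.01  0.141] [ 4.   2.5 -4.4] [ 0.58 -1.07  0.03] 0.092
32 22.45 [0.489 0.011 0.154] [ 3.7  4.1 -4.4] [ 0.67 -1.1  -0.04] 0.094
36 22.89 [0.496 0.013 0.166] [ 3.8  4.5 -5.2] [ 0.81 -1.07 -0.16] 0.089
40 23.33 [0.504 0.015 0.178] [ 3.6  5.8 -5.1] [ 0.8  -1.06 -0.14] 0.094
44 23.77 [0.513 0.018 0.189] [ 2.1  4.8 -4.6] [ 0.84 -1.05 -0.29] 0.089
48 24.22 [0.522 0.02  0.2  ] [ 1.7  5.2 -4.7] [ 0.82 -0.99 -0.37] 0.09
52 24.66 [0.532 0.023 0.21 ] [ 1.5  6.6 -4.7] [ 0.85 -0.89 -0.55] 0.091
56 25.1 [0.543 0.026 0.219] [ 0.1  6.8 -4.5] [ 0.87 -0.82 -0.6 ] 0.09
60 25.54 [0.554 0.029 0.228] [-0.5  7.4 -3.5] [ 0.91 -0.76 -0.73] 0.095
```

View pics/both5.png

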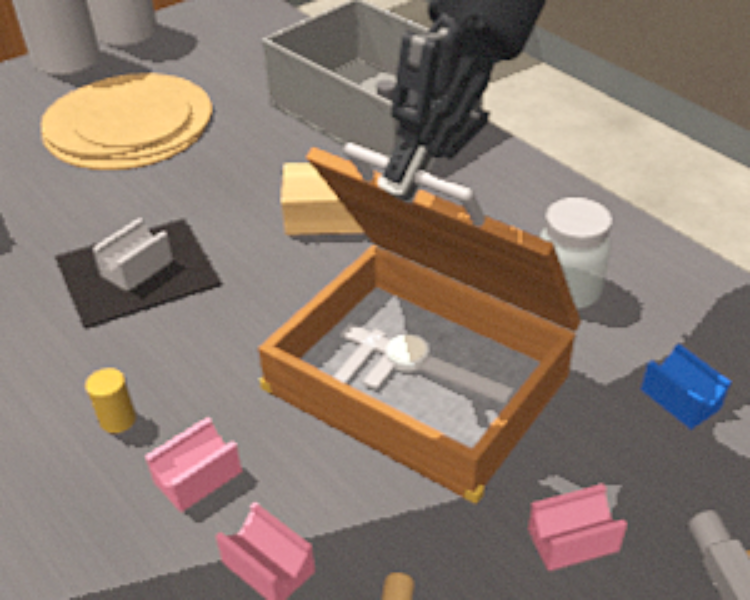

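The lid is open with the bar held, and the caliper is visible. The vee block is groove up on the mat. I check the angle from the bar-end pixels, side view about (289,119) and (341,143).

```bash
python3 - <<'E'
from h import *
Y=np.radians(14.4);h=np.load('hinge.npy');s=read_state()
R=Ro.from_euler('z',Y).as_matrix()
b=s['ee_pos']-.019*Ro.from_euler('xyz',s['ee_rot']).as_matrix()[:,2]
off=np.degrees(np.arctan2(6,210))
v=R.T@(b-h);print('tcp',v,np.hypot(v[0],v[2]),np.degrees(np.arctan2(v[2],-v[0]))-off)
d=np.load('pics/s5.npy',allow_pickle=True).item()
for uv,y in (((290,119.5),.05),((340,142),-.05)):
    o,r=ray(d,[uv]);o=R.T@(o-h);r=R.T@r[0];P=o+r*(y-o[1])/r[1];print(P,np.hypot(P[0],P[2]),np.degrees(np.arctan2(P[2],-P[0]))-off)
print(s['contact_force'],s['opening'],s['time_s'])
E
```

```text
tcp [-0.10102787  0.00087826  0.18421015] 0.21009523927330243 59.62138032011772
[-0.10221009  0.05        0.18415703] 0.21061983729873424 59.33244911658716
[-0.08631494 -0.05        0.16580058] 0.18692271638807456 60.86216842889797
[-0.53354803  7.7902496  -3.63953909] 0.08886493313201903 25.6417
```

```bash
python3 -c "
from workcell import *
sleep(.5);s=read_state();print(s['contact_force'],s['opening'],s['ee_pos'],s['time_s']);hand_in()"
```

```text
[-0.73982205  7.07181893 -4.41374428] 0.0928932561602823 [0.55380493 0.02855216 0.22751882] 26.1417
the job is handed in; nothing more can be done
```

The steel vee block is on the rubber mat, groove up, and the arm is holding the lid open by its bar at about 60°. I handed the job in at 26 s, with the gripper still set to 60 N on the bar.

- **Vee block:** It went down at 15 mm/s until contact, which read about 9 N of force change. It sits near the middle of the mat.
- **Lid angle:** The arm's own position gives 59.6°, and the left end of the bar in the side picture gives 59.3°. The right end gave 60.9° with a bar radius of 187 mm instead of 210, so I discounted it; I probably picked the stem there.
- **Holding:** Force on the tool stayed under about 10 N while lifting and holding. The grip opening of about 0.09 fits the 10 mm bar, and the readings held steady for the last half second. The lid went up in small steps with no slam.
- **Everything else:** Everything in the last side-view crop looked undisturbed. I did not measure the other bench items again.

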